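Put a charged battery pack in the bedside lantern and lock its lamp head

TASK

Get the bedside lantern going: take the charged pack, the one with the green band, out of the red battery box and stand it in the well of the lantern base. Set the lamp head on the base with its lugs in the gaps of the collar, push it down against the spring and turn it a quarter turn clockwise until it locks, then press the blue power button on top. Leave the yellow-banded packs, the tumbler and the comb where they are.

Things in the scene. Friction and masses are not known exactly. Their poses are not given: they have to be found in the camera images.
- stool: Low blue plastic stool, fixed during the task: flat seat 340 mm (its x) by 580 mm (its y), seat surface 110 mm above the work surface. Origin under its centre, at the work surface. All the other things stand on the seat.
- base: White round lantern base, 94 mm across (106 mm over its rubber suction foot), 70 mm high, held fast to the seat: it does not move. Origin at the centre of its underside, z up its axis. In its flat top is a round mouth with a grey bayonet collar; its gaps lie at the base's +x and -x (orange marks on the rim), the locked places at its +y and -y (green marks).
- mouth (a point): Centre of the mouth, on the axis at the base's top face (70 mm above its underside); axes as the base's. The mouth is 54 mm across inside the collar. The collar is a flange flush with the top face, 6 mm thick from each gap on clockwise (seen from above), but only 3 mm thick at the green marks, so that lugs turned there rise 3 mm into a notch and cannot turn back by themselves.
- gap (a point): Middle of the collar's gap at the base's +x, 30 mm from the axis, level with the top face; an equal gap lies opposite. Gaps are 18 mm wide. Under the collar is a groove 71 mm across for the lugs. A lug pushed down through a gap can turn clockwise seen from above, 90 degrees to the green mark; a stop comes 6 degrees later. Anticlockwise a stop blocks it within 7 degrees.
- well (a point): Centre of the sprung contact plate at the bottom of the battery well when free, on the axis 18 mm above the base's underside, where the pack's underside must stand. The well is 38 mm across and begins 16 mm below the top face. A loaded pack stands up 14 mm above the top face. The spring yields at 6 N and takes 1 N more for each mm, up to 9 mm.
- head: Loose lamp head, about 0.22 kg, 110 mm high without its button; starts upright on the seat. Origin at the centre of its underside, z up its axis. A hollow spigot 50 mm across with two lugs; a flat shoulder 80 mm across, underside at 11.5 mm height; a cream globe up to 73 mm across and 84 mm height, with a wire bail folded down on its +y side, 47 to 75 mm high; a grip block on top.
- lug (a point): Outer end of the lug at the head's +x, 33 mm from the axis, at the head's underside; an equal lug lies opposite. Lugs are 12 mm wide, 4 mm high (heights 0 to 4 mm), below orange marks on the shoulder. They enter the gaps within about 1.5 mm sideways and 6 degrees. Either lug may go into either gap.
- grip (a point): Middle of the grey grip block on the head's top, on the axis 97 mm above the head's origin; axes as the head's. The block is 60 mm long (along the head's x, in line with the lugs), 32 mm thick (along its y), from 84 to 110 mm height; grip its two flat sides from above. The globe's top below it, at 84 mm, is 68 mm across.
- contact_face (a point): Face inside the hollow spigot (bore 43 mm) that presses on the pack, 18 mm above the head's origin. Lugs in the gaps, the head first rests on the pack, its origin 4 mm below the base's top face. Pushed down till the shoulder meets the top face (origin 11.5 mm below), it can turn. Turned and let go it springs up and is locked: origin 7 mm below the top face, shoulder 4.5 mm clear.
- pack_green: Charged battery pack, the one to load: loose upright cylinder 33 mm across and 66 mm high, 0.14 kg, dark with a green band and green top. Origin at the centre of its underside. Starts standing in one of the three pockets of the red box and sticks up 38 mm above its rim.
- pack_yellow_a: Spent pack, same size and shape with a yellow band and top, in another pocket; to be left there. Origin at the centre of its underside.
- pack_yellow_b: Second spent pack with a yellow band and top, in the remaining pocket; to be left there. Origin at the centre of its underside.
- clip_box: Red open battery clip box, fixed to the seat: 137 mm (its x) by 46 mm (its y), 32 mm high, three pockets in a row along its x at 44 mm pitch, floor 4 mm thick. Origin under its centre.
- power (a joint): Travel of the blue power button on the lamp head's top, in m: 0 when free, 0.004 fully pressed. It yields at 1 N, is fully down at 3 N and springs back.
- power_top (a point): Centre of the blue power button's top face, 18 mm across, on the head's axis 116 mm above the head's origin (6 mm above the grip block).
- tumbler: Steel tumbler, 70 mm across at the rim, 95 mm high, loose, standing on the seat near its far edge; to be left alone. Origin at the centre of its underside.
- comb: Flat green plastic comb, 150 mm (its y) by 30 mm (its x) and 5 mm thick, loose, lying on the seat near its far edge; to be left alone. Origin at the centre of its underside.
Things that resemble listed ones, but are neither listed nor needed, are in the scene too. What is shaped like the pack_green but orange, pink or white is not meant.

How it is judged:
On the way, in this order (a step that is already met when the one before it is completed fails the run):
1. the green-banded pack stands on the sprung plate in the well of the base (horizontal distance between pack_green and base below 0.005 m and z of pack_green in the frame of base below 0.021 m and angle between pack_green's own z axis and vertical below 0.12 rad and contact force between the fingers and pack_green below 0.2 N), for 0.2 s.
2. the lamp head stands on the pack with its lugs in the gaps of the collar, not yet turned (horizontal distance between head and base below 0.005 m and z of head in the frame of base below 0.069 m and angle between the x axis of head and the x axis of base, either way round below 0.3 rad), for 0.05 s.
3. the lamp head is held pushed down and is being turned clockwise, its lugs under the collar (horizontal distance between head and base below 0.005 m and z of head in the frame of base below 0.062 m and ((x of lug in the frame of base above 0.01 m and y of lug in the frame of base below -0.01 m) or (x of lug in the frame of base below -0.01 m and y of lug in the frame of base above 0.01 m))), for 0.03 s.
4. the lamp head has been turned the quarter turn and has sprung up into its lock (horizontal distance between head and base below 0.005 m and angle between the x axis of head and the y axis of base, either way round below 0.2 rad and z of head in the frame of base between 0.061 and 0.0655 m), for 0.2 s.
5. the power button is pressed (value of joint power above 0.0025 m), for 0.05 s.
At the end, for the whole second after the job is handed in: Green-banded pack in the well (within 5 mm of the base axis); lamp head locked over it: within 5 mm of the axis, lugs within 0.2 rad of the green marks, sprung up (origin 61 to 65.5 mm above the base underside), upright within 0.08 rad, at rest; button released (all of step 4 and horizontal distance between pack_green and base below 0.005 m and z of pack_green in the frame of base below 0.021 m and angle between head's own z axis and vertical below 0.08 rad and linear speed of head below 0.02 m/s and value of joint power below 0.001 m); the robot touches nothing.
It fails at once if a yellow-banded pack is moved from its pocket (distance of any of pack_yellow_a, pack_yellow_b from where it was at the start of the episode above 0.02 m).
It fails at once if the tumbler is shifted by more than 20 mm or tipped over (distance of tumbler from where it was at the start of the episode above 0.02 m or angle between tumbler's own z axis and vertical above 0.4 rad).
It fails at once if the comb is shifted by more than 25 mm (distance of comb from where it was at the start of the episode above 0.025 m).
It also fails if it takes over 58 s, if anything falls off the work surface, if the arm or the gripper's body presses on something with over 40 N, if the wrist force passes 120 N, or if a joint passes its speed limit or range.

ROBOT

A 7-joint arm with a two-finger parallel gripper is mounted at the origin on the work surface. World frame = base frame: x ahead of the robot, y to its left, z up, the work surface at z = 0. Lengths are in m, angles in rad, forces in N, time in s.
With the tool pointing down it reaches from about 0.4 to 0.75 m from the base axis. Payload 19.5 kg.
Tool frame: the origin (TCP) lies on the mounting face of the last link; the fingertips stand 173 mm ahead of it and the grasp point (between the pads) lies 155 mm ahead of it (robot.grip_point_offset is the distance from the TCP to the grasp point, in m); z points along the fingers, y is the line along which they close (so a half turn about z gives the same grasp; the last joint's range is limited). The gripper opens to 85 mm and grips with 20 to 120 N. Pads are 22 mm wide; open, the fingers measure 114 mm over their backs; the gripper's body (76 mm by 85 mm) begins 54 mm behind the grasp point. The pads swing forward as they close: fully open they stand 13 mm farther back than shut.
Start: joints at [-1.247, 0.707, -0.028, 1.485, 0.022, 0.951, -0.075], TCP at [0.206, 0.537, 0.405] pointing down, gripper open.
Joint ranges: [-2.71, 2.71], [-0.32, 2.16], [-1.57, 1.52], [0, 2.45], [-1.46, 4.6], [0, 2.02], [-2.83, 2.83]. Speed limits (rad/s): [1.89, 1.89, 2.57, 2.57, 3.01, 3.01, 3.01].

INTERFACE

Orientations are given as a unit quaternion [x, y, z, w].
In Python, from station import robot gives the robot as it stands.
- The arm moves only by the shell command python3 -m pendant 'ROWS' [FORCE]. ROWS is a JSON object of lists of equal length, an entry for each row: "slide": the shift along the tool's x, y, z in mm, a list of three; "twist": the turn about the tool's z in degrees; "hand": the closure, from 0 (fully open) to 1 (shut). A call has 1 to 20 rows; each row shifts and turns the commanded pose from where the row before left it, along the tool's axes as they then stand; what a row does not reach is not made up. A row lasts 1/8 s, in which the tool goes at most 62.5 mm and 10.7 degrees, less where a joint would pass 70% of its speed; a pose out of reach is approached as far as the arm can. A call with a gripper value outside its range is refused whole. The fingers move at their own pace and stop on an object; FORCE is the grip in N (left out, the last holds). Time passes only in rows, so rows that do not move let the fingers close. It gives the time, the measured TCP pose, the force, the opening and the grip force at its end, in the units of the state.
- robot.observe(): the state, without advancing time (a new reading comes with each control period).
- robot.grab_frame(name): name is "scene" or "top"; returns a dict with "pixels" (384x512x3 uint8, red, green, blue), "range_z" (384x512 float32, m along the optical axis (not along the pixel's ray), 0 where there is no reading), "intrinsics" (3x3 intrinsics, pixels), "R" (3x3) and "t" (3): a world point X has camera coordinates R X + t. Camera axes: x right, y down, z forward; pixel columns grow to the right and rows downward; lengths in m; the calibration is good to about 2 mm. A picture is of the moment at which its call begins.
- robot.job_done(): hands the job in; it is judged then, once.
Trained networks look in the newest picture that a camera, given by its name, has taken for a name from the list of things; names that differ only in an ending like _2 or _b are one class to them, and where a whole thing is asked for, a point or a joint stands for the part that bears it (a point fixed in the world has none). Each returns a list of dicts, best first, with "confidence" (0 to 1); they miss things now and then, are a little off and sometimes report something else, mostly with a low value. They report only what shows in the picture. A call takes as long as a camera call. They do not tell look-alikes from the thing itself.
- robot.boxes_of(camera, name): "point" ([column, row] in pixels, amid what is visible of it).
- robot.cut_out(camera, name): "region" (384x512 bool, what is visible of it) and "point" ([column, row] in pixels, amid what is visible of it).
The state is a dict: "time_s": time; "joint_pos": joint angles; "dq": joint speeds; "tau": joint torques, N m; "position": TCP position; "orientation": TCP orientation; "contact_force": force on the tool from outside, world axes, zero at the start; "ft_torque": the same for the moment, N m; "grip_width": opening from 0.0 (shut) to 1.0 (fully open); "grasp_force": force on a finger pad.
Only numpy, scipy, OpenCV 4.12 (cv2) and the standard library are available. Lean on these libraries where they do the work, as an engineer would, in place of code of your own. Each camera call takes 0.05 s, during which the arm holds its last target. There are 200 camera calls.

## Working session

There is one attempt and no reset: what is moved stays moved. The work goes in short steps, Python scripts to look and compute and a shell command to move; the robot and the scene stay as the last step left them, time stands still between calls to the robot, and variables do not carry over. Pictures are saved under pics/ and viewed, at most 10 in all, crops included, and the job is handed in when it is done.

```bash
mkdir -p pics; ls; cat > h.py <<'E'
import numpy as np, cv2
from station import robot
from scipy.spatial.transform import Rotation as Rn
def cloud(f):
    K=np.array(f["intrinsics"]);z=f["range_z"];h,w=z.shape
    u,v=np.meshgrid(np.arange(w),np.arange(h))
    c=np.stack([(u-K[0,2])/K[0,0]*z,(v-K[1,2])/K[1,1]*z,z],-1)
    P=(c-np.array(f["t"]))@np.array(f["R"]); P[z==0]=np.nan
    return P
def save(f,name,crop=None,s=1):
    im=f["pixels"][:,:,::-1]
    if crop: a,b,c,d=crop; im=im[b:d,a:c]
    cv2.imwrite("pics/"+name,cv2.resize(im,None,fx=s,fy=s,interpolation=cv2.INTER_CUBIC))
E
python3 - <<'E'
from h import *
a=robot.grab_frame("scene");b=robot.grab_frame("top")
np.savez("f0.npz",sp=cloud(a),tp=cloud(b),si=a["pixels"],ti=b["pixels"])
save(a,"s0.png",s=1.5);save(b,"t0.png",s=1.5)
for n in ["base","head","pack_green","clip_box","tumbler","comb","grip","gap"]:
  for c in ["scene","top"]:
    print(n,c,[(np.round(d["point"]),round(d["confidence"],2)) for d in robot.boxes_of(c,n)])
o=robot.observe();print(o["position"],o["orientation"],Rn.from_quat(o["orientation"]).as_matrix().round(3),o["time_s"])
E
```

```text
pics
base scene [(array([274., 176.]), 0.8), (array([367., 185.]), 0.73)]
base top [(array([241., 248.]), 0.92)]
head scene [(array([362., 201.]), 0.73)]
head top [(array([120., 229.]), 0.64)]
pack_green scene [(array([363., 202.]), 0.67), (array([165., 172.]), 0.62), (array([146., 212.]), 0.6), (array([203., 178.]), 0.59), (array([150., 250.]), 0.59), (array([233., 216.]), 0.46)]
pack_green top [(array([384., 236.]), 0.88), (array([380., 178.]), 0.85), (array([373., 209.]), 0.82), (array([320., 201.]), 0.79), (array([347., 132.]), 0.6)]
clip_box scene [(array([212., 183.]), 0.95), (array([272., 170.]), 0.61)]
clip_box top [(array([121., 231.]), 0.69), (array([311., 232.]), 0.64), (array([242., 250.]), 0.17)]
tumbler scene [(array([232., 217.]), 0.63), (array([210., 163.]), 0.25)]
tumbler top [(array([263., 156.]), 0.81), (array([168., 186.]), 0.7)]
comb scene [(array([313., 235.]), 0.78), (array([275., 168.]), 0.38)]
comb top [(array([166., 184.]), 0.55)]
grip scene [(array([358., 200.]), 0.55)]
grip top [(array([119., 231.]), 0.8)]
gap scene [(array([273., 174.]), 0.82)]
gap top [(array([244., 248.]), 0.6)]
[0.20566857 0.53694968 0.40466308] [ 1.81898525e-01  9.83317305e-01 -5.52268368e-05 -2.18906585e-05] [[-0.934  0.358 -0.   ]
 [ 0.358  0.934 -0.   ]
 [ 0.    -0.    -1.   ]] 0.9
```

View pics/s0.png

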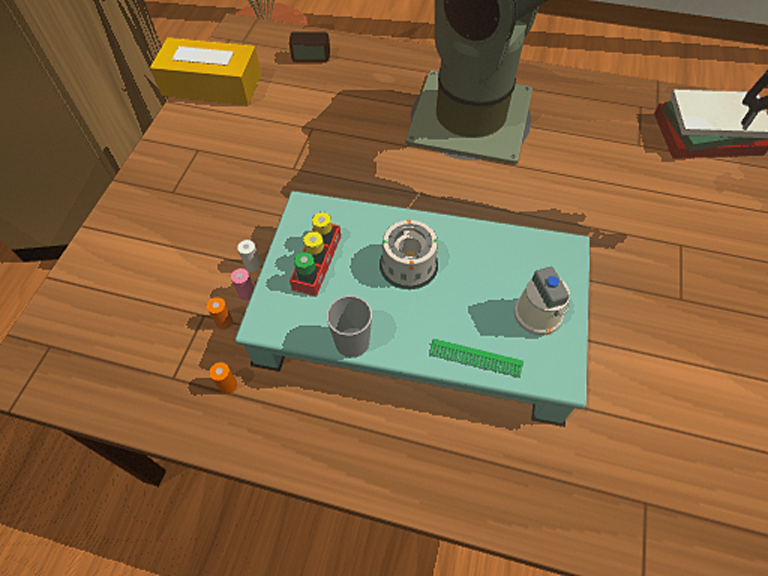

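View pics/t0.png

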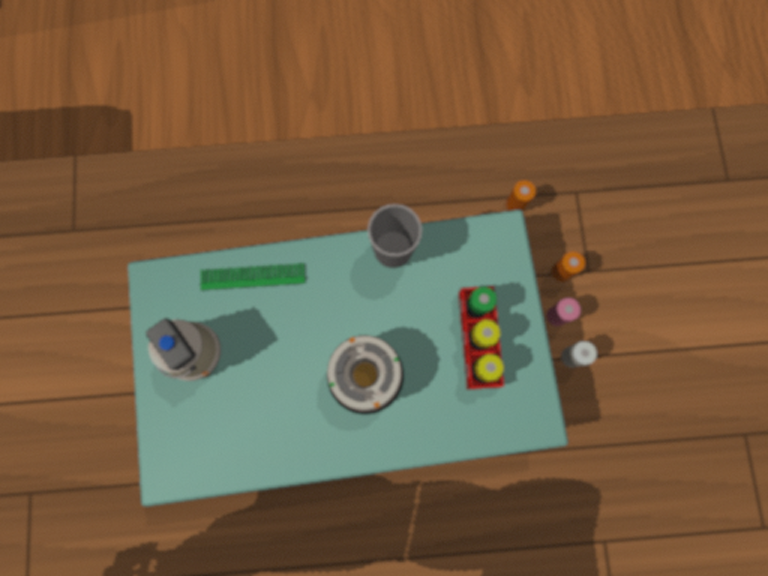

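The scene view shows the green pack at scene px (203,176), the base at (273,168) and the head at (362,200). In the top view they sit at (321,200), (243,249) and (118,232). 

Could be taken for the green pack: the two yellows at (324,222) and (326,245) in the top view, both in the box, and off the stool the oranges at (349,128) and (381,177), the pink (379,207) and the white (389,236). I choose the green-topped one at the far end of the box, top px (321,200). Now I'll measure and take a close crop.

```bash
cat > m.py <<'E'
from h import *
d=np.load("f0.npz")
for v in "st":
    P=d[v+"p"];hsv=cv2.cvtColor(d[v+"i"],cv2.COLOR_RGB2HSV);H,S,V=[hsv[...,i].astype(int) for i in range(3)]
    z=P[...,2];x=P[...,0];y=P[...,1]
    print(v,"seat z",np.nanmedian(z[(H>75)&(H<95)&(S>60)&(z>.08)&(z<.14)]))
    def rep(n,m):
        m=m&np.isfinite(z)
        c,l,s,ce=cv2.connectedComponentsWithStats(m.astype(np.uint8))
        for i in range(1,c):
            if s[i,4]>=3: q=P[l==i];print(n,ce[i].round(),s[i,4],q.mean(0).round(4),"mid",((q.min(0)+q.max(0))/2).round(4),"ext",np.ptp(q,axis=0).round(3))
    st=(x>.2)&(x<.8)
    rep("green",(H>40)&(H<80)&(S>120)&(z>.17)&st)
    rep("yellow",(H>22)&(H<36)&(S>120)&(z>.17)&(z<.2)&st)
    rep("blue",(H>100)&(H<130)&(S>120)&(z>.2)&st)
    rep("block",(z>.214)&(z<.235)&st)
    rep("globetop",(z>.16)&(z<.213)&st&(S<90)&(y<-.1))
    w=(z>.174)&(z<.186)&st
    rep("basetop",w&(S<110))
    rep("orange",w&(H>3)&(H<18)&(S>120)&(V>120))
    rep("gmark",w&(H>40)&(H<80)&(S>70))
E
python3 m.py
python3 - <<'E'
from h import *
d=np.load("f0.npz")
im=np.hstack([cv2.resize(d["ti"][180:290,200:350],None,fx=4,fy=4,interpolation=cv2.INTER_CUBIC)[:,:,::-1]]) 
cv2.imwrite("pics/c0.png",im)
E
```

```text
s seat z 0.11060394539063231
green [256. 161.] 3 [ 0.5456 -0.0697  0.1819] mid [ 0.5452 -0.0698  0.1818] ext [0.005 0.002 0.001]
green [203. 173.] 105 [ 0.6161 -0.1883  0.1796] mid [ 0.6155 -0.1891  0.1773] ext [0.031 0.032 0.013]
yellow [214. 148.] 108 [ 0.5301 -0.1862  0.1791] mid [ 0.5268 -0.1874  0.1767] ext [0.036 0.032 0.013]
yellow [208. 160.] 114 [ 0.5736 -0.1871  0.1794] mid [ 0.5728 -0.1891  0.177 ] ext [0.033 0.034 0.013]
blue [368. 187.] 42 [0.5845 0.2071 0.2269] mid [0.5844 0.2076 0.2254] ext [0.019 0.016 0.01 ]
block [367. 190.] 331 [0.5878 0.2061 0.221 ] mid [0.5857 0.2068 0.2222] ext [0.062 0.055 0.016]
globetop [214. 146.] 11 [ 0.5266 -0.1876  0.1808] mid [ 0.5258 -0.1872  0.1812] ext [0.01  0.012 0.007]
globetop [208. 159.] 11 [ 0.5703 -0.1895  0.1802] mid [ 0.5705 -0.1892  0.1797] ext [0.008 0.01  0.004]
globetop [202. 172.] 16 [ 0.6145 -0.1903  0.1808] mid [ 0.6147 -0.1907  0.181 ] ext [0.009 0.011 0.006]
globetop [223. 208.] 152 [ 0.7029 -0.1075  0.1882] mid [ 0.7105 -0.1076  0.184 ] ext [0.053 0.015 0.047]
basetop [214. 146.] 15 [ 0.5251 -0.1883  0.1805] mid [ 0
[... 2924 characters left out ...]
op [242. 248.] 1111 [ 0.5349 -0.0264  0.1796] mid [ 0.5357 -0.0265  0.179 ] ext [0.093 0.092 0.01 ]
basetop [327. 244.] 30 [ 0.5286 -0.1878  0.1804] mid [ 0.5283 -0.188   0.1811] ext [0.01  0.012 0.005]
orange [234. 226.] 6 [ 0.5771 -0.0149  0.1806] mid [ 0.5773 -0.0144  0.1806] ext [0.004 0.004 0.002]
orange [251. 270.] 8 [ 0.4924 -0.0401  0.18  ] mid [ 0.4923 -0.0403  0.1785] ext [0.004 0.004 0.008]
gmark [322. 199.] 198 [ 0.6164 -0.1882  0.1799] mid [ 0.6167 -0.1886  0.1792] ext [0.032 0.033 0.009]
gmark [264. 239.] 5 [ 0.5481 -0.0696  0.1809] mid [ 0.548  -0.0696  0.181 ] ext [0.004 0.004 0.005]
gmark [220. 256.] 5 [0.5228 0.0159 0.1791] mid [0.5227 0.0162 0.1787] ext [0.003 0.004 0.004]
```

View pics/c0.png

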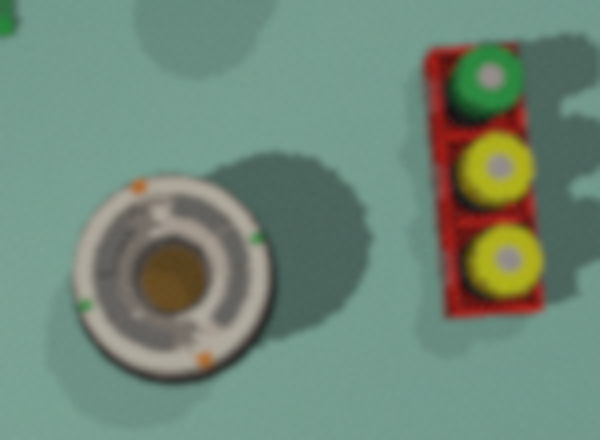

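The crop confirms the green-banded pack is in the far pocket at crop (488,78). The base's orange marks are at (138,187) and (205,360), and its green marks at (257,238) and (85,305). 

Averaging the two cameras puts the base axis at (0.5345,-0.0273), with its x axis at 16.5°. The pack is at (0.616,-0.1893), with its top at 0.180 as expected.

```bash
cat >> h.py <<'E'
def go(x,y,z,yaw):
    "twist (deg) then slide (mm, in the turned tool axes) to bring grasp point to x,y,z, tool y to yaw"
    o=robot.observe();R=Rn.from_quat(o["orientation"]).as_matrix()
    tip=np.array(o["position"])+R[:,2]*robot.grip_point_offset
    cur=np.degrees(np.arctan2(R[1,1],R[0,1]));dy=(yaw-cur+180)%360-180
    Rt=Rn.from_euler('z',dy,degrees=True).as_matrix()@R
    print("t",round(o["time_s"],2),"grasp",tip.round(4),"yaw",cur.round(1),"tilt",np.degrees(np.arccos(-R[2,2])).round(2),"F",np.round(o["contact_force"],1),"j7",round(o["joint_pos"][6],2),"w",np.round(o["grip_width"],3),np.round(o["grasp_force"],1))
    print(" -> twist",round(-dy,1),"slide",(Rt.T@(np.array([x,y,z])-tip)*1000).round(1))
E
python3 - <<'E'
from h import *
d=np.load("f0.npz")
for v in "st":
    P=d[v+"p"];z=P[...,2]
    for lo,hi in((.214,.2235),(.217,.2225)):
        m=(z>lo)&(z<hi)&(P[...,1]>.1)&(P[...,0]>.4)
        q=P[m][:,:2]; (c,s,a)=cv2.minAreaRect((q*1000).astype(np.float32))
        b=cv2.boxPoints((c,s,a)); e=[b[1]-b[0],b[2]-b[1]]; L=max(e,key=np.linalg.norm)
        C=np.cov(q.T);w,V=np.linalg.eigh(C)
        print(v,np.round(c,1),np.round(s,1),np.degrees(np.arctan2(L[1],L[0]))%180,"pca",np.degrees(np.arctan2(V[1,1],V[0,1]))%180,q.mean(0))
go(.616,-.1893,.25,91)
E
```

```text
s [585.  206.9] [60.6 33.8] 32.453365 pca 34.52242280082595 [0.58838499 0.2061071 ]
s [585.  207.2] [60.5 33.7] 33.634438 pca 36.17427430806708 [0.58750413 0.2068744 ]
t [585.9 208. ] [60.7 33.5] 32.746796 pca 32.91904103353278 [0.58535491 0.20620512]
t [586.  207.5] [59.4 32.6] 32.4674 pca 32.817248771168835 [0.58556911 0.20672863]
t 0.9 grasp [0.2057 0.5369 0.25  ] yaw 69.0 tilt 0.01 F [0.7 0.7 0.4] j7 -0.08 w 1.0 0.0
 -> twist -22.0 slide [-397.6 -733.3    0. ]
```

```bash
python3 -m pendant '{"slide":[[0,0,0],[0,0,0],[0,0,0],[-23.4,-43.1,0],[-23.4,-43.1,0],[-23.4,-43.1,0],[-23.4,-43.1,0],[-23.4,-43.1,0],[-23.4,-43.1,0],[-23.4,-43.1,0],[-23.4,-43.1,0],[-23.4,-43.1,0],[-23.4,-43.1,0],[-23.4,-43.1,0],[-23.4,-43.1,0],[-23.4,-43.1,0],[-23.4,-43.1,0],[-23.4,-43.1,0],[-23.4,-43.1,0],[-23.4,-43.1,0]],"twist":[-7.3,-7.3,-7.4,0,0,0,0,0,0,0,0,0,0,0,0,0,0,0,0,0],"hand":[0,0,0,0,0,0,0,0,0,0,0,0,0,0,0,0,0,0,0,0]}' 50; python3 -c "
from h import *
go(.616,-.1893,.180,91)"
```

```text
time_s: 3.4
position: [0.6172, -0.19, 0.4048]
orientation: [-0.009, 1.0, 0.0, 0.0]
contact_force: [1.1, 1.2, 0.8]
grip_width: 0.997
grasp_force: 0.0
t 3.4 grasp [ 0.6173 -0.19    0.2501] yaw 91.0 tilt 0.01 F [1.1 1.2 0.8] j7 1.68 w 0.997 0.0
 -> twist 0.0 slide [ 1.3  0.7 70.1]
```

```bash
python3 -m pendant '{"slide":[[1.3,0.7,20],[0,0,20],[0,0,20],[0,0,10],[0,0,0],[0,0,0],[0,0,0],[0,0,0],[0,0,0],[0,0,0],[0,0,0]],"twist":[0,0,0,0,0,0,0,0,0,0,0],"hand":[0,0,0,0,0,1,1,1,1,1,1]}' 50; python3 -c "
from h import *
go(.616,-.1893,.180,91)"
```

```text
time_s: 4.78
position: [0.6155, -0.1878, 0.3353]
orientation: [-0.009, 1.0, -0.0, 0.0]
contact_force: [-0.8, -0.1, 4.9]
grip_width: 0.369
grasp_force: 49.1
t 4.78 grasp [ 0.6156 -0.1879  0.1806] yaw 91.0 tilt 0.06 F [-0.8 -0.1  4.9] j7 1.65 w 0.369 49.1
 -> twist 0.0 slide [-0.3 -1.4  0.6]
```

```bash
python3 -m pendant '{"slide":[[0,0,-10],[0,0,-25],[0,0,-30],[0,0,-30],[0,0,-15],[0,0,0]],"twist":[0,0,0,0,0,0],"hand":[1,1,1,1,1,1]}'; python3 - <<'E'
from h import *
b=robot.grab_frame("top");a=robot.grab_frame("scene");save(b,"t1.png",(180,140,380,300),3);save(a,"s1.png",(150,80,350,230),3)
go(.5345,-.0273,.29,91)
E
```

```text
time_s: 5.52
position: [0.6154, -0.1876, 0.4459]
orientation: [-0.009, 1.0, -0.0, 0.001]
contact_force: [-0.4, 0.5, -1.1]
grip_width: 0.365
grasp_force: 49.7
t 5.62 grasp [ 0.6152 -0.1877  0.2895] yaw 91.0 tilt 0.05 F [ 0.1  0.4 -1.6] j7 1.69 w 0.368 49.7
 -> twist 0.0 slide [ 77.9 161.8  -0.4]
```

View pics/s1.png

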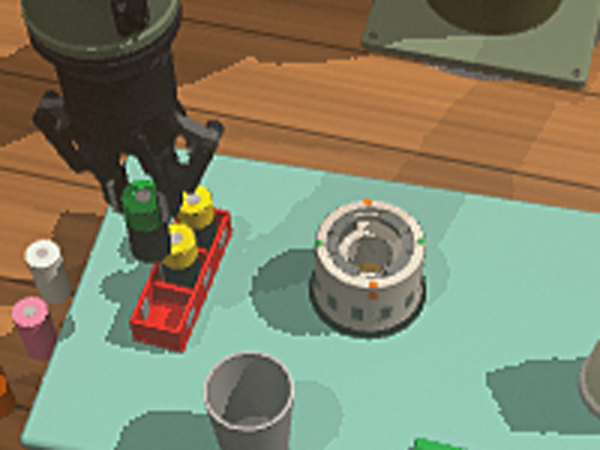

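Only the green pack left the box. It hangs upright between the pads at crop px (143,215), both yellows are still in their pockets, and the base is free at (368,265). Next I'll check where the cameras place it in the hand.

```bash
python3 - <<'E'
from h import *
for n in("scene","top"):
    f=robot.grab_frame(n);P=cloud(f);hsv=cv2.cvtColor(f["pixels"],cv2.COLOR_RGB2HSV).astype(int);H,S=hsv[...,0],hsv[...,1]
    m=(H>40)&(H<80)&(S>120)&(P[...,2]>.26)&(P[...,2]<.32)
    q=P[m];print(n,m.sum(),q.mean(0).round(4),((q.min(0)+q.max(0))/2).round(4),np.ptp(q,axis=0).round(3), "top" ,q[q[:,2]>q[:,2].max()-.006].mean(0).round(4))
go(.5345,-.0273,.29,91)
E
```

```text
scene 102 [ 0.6179 -0.1892  0.2874] [ 0.6156 -0.1884  0.2807] [0.034 0.03  0.023] top [ 0.6157 -0.1897  0.2895]
top 34 [ 0.6035 -0.1789  0.2803] [ 0.604  -0.1796  0.2764] [0.006 0.012 0.028] top [ 0.6047 -0.1782  0.2881]
t 5.72 grasp [ 0.6151 -0.1877  0.2893] yaw 91.0 tilt 0.07 F [-0.6  0.2 -1.2] j7 1.69 w 0.362 49.7
 -> twist 0.0 slide [ 77.8 161.8  -0.6]
```

```bash
python3 -m pendant '{"slide":[[8,16,0],[15.5,32,0],[15.6,32.6,0],[15.5,32,0],[15,31,0],[9,19,0],[0,0,0],[0,0,10],[0,0,15],[0,0,0],[0,0,0]],"twist":[0,0,0,0,0,0,0,0,0,0,0],"hand":[1,1,1,1,1,1,1,1,1,1,1]}'; python3 - <<'E'
from h import *
a=robot.grab_frame("scene");save(a,"s2.png",(200,60,350,210),4)
go(.5337,-.0265,.197,91)
E
```

```text
time_s: 7.1
position: [0.534, -0.0269, 0.4198]
orientation: [-0.009, 1.0, -0.0, -0.0]
contact_force: [0.3, 0.2, -1.1]
grip_width: 0.366
grasp_force: 49.7
t 7.15 grasp [ 0.534  -0.0269  0.2653] yaw 91.0 tilt 0.02 F [ 0.2  0.6 -1.1] j7 1.39 w 0.368 49.7
 -> twist 0.0 slide [ 0.4  0.4 68.3]
```

View pics/s2.png

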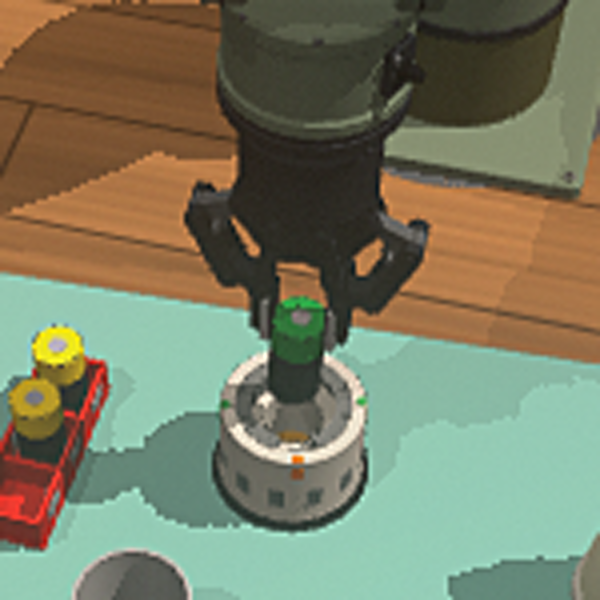

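The pack hangs upright over the mouth, at crop px (298,350) above the base at (292,420), and the pose agrees to 0.5 mm. Lower and release.

```bash
python3 -m pendant '{"slide":[[0,0,10],[0,0,12],[0,0,12],[0,0,12],[0,0,11],[0,0,6],[0,0,4],[0,0,0],[0,0,0]],"twist":[0,0,0,0,0,0,0,0,0],"hand":[1,1,1,1,1,1,1,1,1]}'; python3 -c "
from h import *
go(.5337,-.0265,.1955,91)"
```

```text
time_s: 8.28
position: [0.5339, -0.0266, 0.353]
orientation: [-0.009, 1.0, -0.0, 0.0]
contact_force: [0.3, -0.0, -0.7]
grip_width: 0.367
grasp_force: 49.7
t 8.28 grasp [ 0.534  -0.0266  0.1983] yaw 91.0 tilt 0.02 F [ 0.3 -0.  -0.7] j7 1.36 w 0.367 49.7
 -> twist 0.0 slide [0.2 0.1 2.8]
```

```bash
python3 -m pendant '{"slide":[[0,0,1.5],[0,0,0],[0,0,0],[0,0,0],[0,0,0],[0,0,-10],[0,0,-30],[0,0,-40],[0,0,-20],[0,0,0]],"twist":[0,0,0,0,0,0,0,0,-8,-8],"hand":[1,0,0,0,0,0,0,0,0,0]}'; python3 - <<'E'
from h import *
for n in("scene","top"):
    f=robot.grab_frame(n);P=cloud(f);hsv=cv2.cvtColor(f["pixels"],cv2.COLOR_RGB2HSV).astype(int);H,S=hsv[...,0],hsv[...,1]
    m=(H>40)&(H<80)&(S>120)&(P[...,2]>.18)&(P[...,2]<.32)&(P[...,0]<.6)
    q=P[m];print(n,m.sum(),np.nanmedian(q,0).round(4),((q.min(0)+q.max(0))/2).round(4),np.ptp(q,axis=0).round(3)) if m.any() else None
    if n=="scene": save(f,"s3.png",(200,60,400,210),4)
go(.5855,.2073,.26,122.8)
E
```

```text
time_s: 9.52
position: [0.5338, -0.0265, 0.4534]
orientation: [-0.15, 0.989, -0.0, 0.001]
contact_force: [-0.0, 0.2, -0.5]
grip_width: 0.997
grasp_force: 0.0
scene 96 [ 0.5363 -0.0264  0.1947] [ 0.534  -0.0279  0.189 ] [0.032 0.084 0.018]
t 9.62 grasp [ 0.5338 -0.0267  0.2973] yaw 107.2 tilt 0.04 F [-0.5 -0.3 -0.3] j7 1.63 w 1.002 0.0
 -> twist -15.6 slide [-170.2  168.7   37.3]
```

View pics/s3.png

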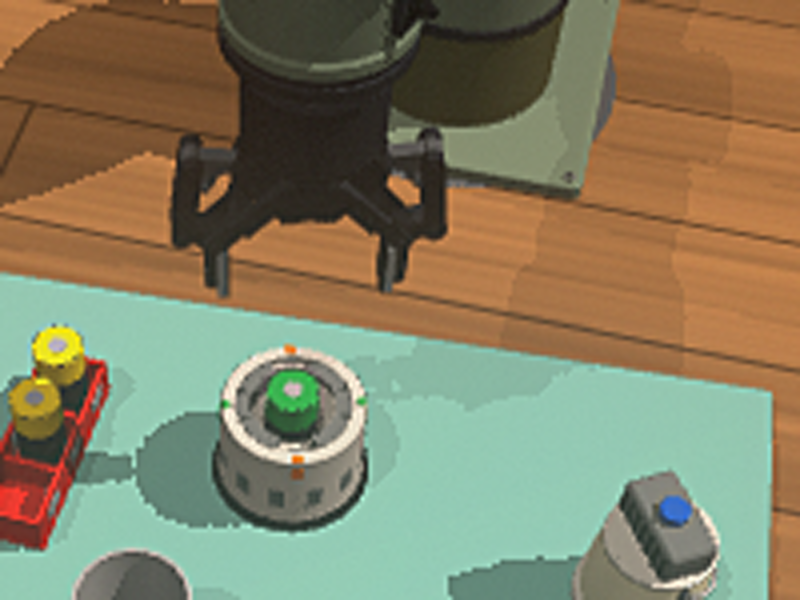

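The green pack stands centred in the well at crop px (293,400), its top at 0.1947 (0.194 expected), and the fingers are clear. The head is at (670,525). Now to the head.

```bash
python3 -m pendant '{"slide":[[0,0,0],[0,0,0],[-15,15,0],[-30,30,0],[-30,30,0],[-30,30,0],[-30,30,0],[-25,25,0],[-9,10,0],[0,0,0]],"twist":[-8,-7.6,0,0,0,0,0,0,0,0],"hand":[0,0,0,0,0,0,0,0,0,0]}'; python3 -c "
from h import *
go(.5848,.2083,.214,122.8)"
```

```text
time_s: 10.88
position: [0.5844, 0.2078, 0.4511]
orientation: [-0.281, 0.96, -0.0, -0.0]
contact_force: [-0.2, -0.6, -0.2]
grip_width: 1.002
grasp_force: 0.0
t 10.88 grasp [0.5843 0.2078 0.2964] yaw 122.6 tilt 0.03 F [-0.2 -0.6 -0.2] j7 1.52 w 1.002 0.0
 -> twist -0.2 slide [-0.7  0.2 82.4]
```

```bash
python3 -m pendant '{"slide":[[-0.7,0,15],[0,0,25],[0,0,22],[0,0,14],[0,0,6],[0,0,0],[0,0,0],[0,0,0],[0,0,0],[0,0,0],[0,0,0],[0,0,0],[0,0,0]],"twist":[-0.2,0,0,0,0,0,0,0,0,0,0,0,0],"hand":[0,0,0,0,0,0,1,1,1,1,1,1,1]}' 90; python3 -c "
from h import *
go(.5848,.2083,.214,122.8)"
```

```text
time_s: 12.5
position: [0.5852, 0.208, 0.3697]
orientation: [-0.283, 0.959, -0.0, 0.0]
contact_force: [-0.3, -1.3, 5.9]
grip_width: 0.356
grasp_force: 89.1
t 12.5 grasp [0.5853 0.208  0.215 ] yaw 122.8 tilt 0.05 F [-0.3 -1.3  5.9] j7 1.49 w 0.356 89.1
 -> twist 0.0 slide [0.3 0.5 1. ]
```

```bash
python3 -m pendant '{"slide":[[0,0,-8],[0,0,-20],[0,0,-30],[0,0,-30],[0,0,-22],[8,-14,0],[15,-28,0],[15,-28,0],[16,-28,0],[16,-28,0],[16,-28,0],[15,-28,0],[10,-19,0],[5,-9,0],[0,0,0],[0,0,0]],"twist":[0,0,0,8.1,8.2,0,0,0,0,0,0,0,0,0,0,0],"hand":[1,1,1,1,1,1,1,1,1,1,1,1,1,1,1,1]}'; python3 - <<'E'
from h import *
np.set_printoptions(suppress=True)
for n in("scene","top"):
    f=robot.grab_frame(n);P=cloud(f);np.save("p4"+n,P);np.save("i4"+n,f["pixels"])
    if n=="scene": save(f,"s4.png",(200,40,350,190),4)
go(.5337,-.0265,.281,106.5)
E
```

```text
time_s: 14.5
position: [0.5338, -0.0253, 0.4793]
orientation: [-0.144, 0.99, 0.0, 0.0]
contact_force: [0.1, 0.2, -2.3]
grip_width: 0.354
grasp_force: 89.4
t 14.6 grasp [ 0.5337 -0.0254  0.3245] yaw 106.6 tilt 0.02 F [-0.8 -0.7 -1.9] j7 1.64 w 0.357 89.4
 -> twist 0.1 slide [ 0.4 -1.1 43.5]
```

View pics/s4.png

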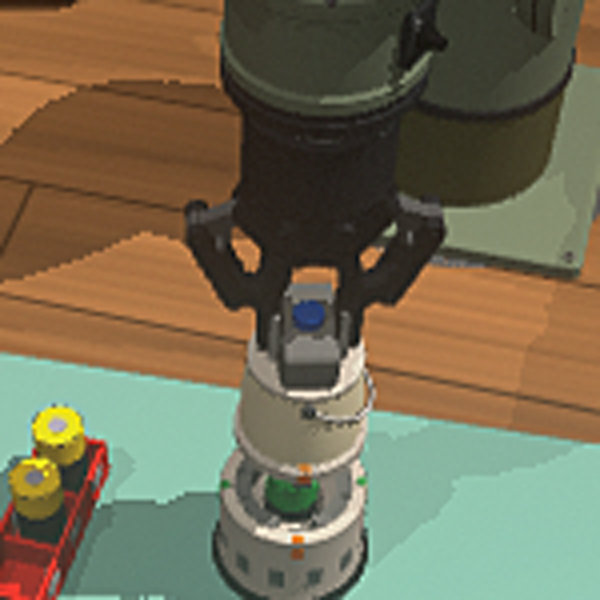

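The head hangs upright over the base, with the lug mark at crop px (303,470) roughly above the gap mark at (297,540). I'll measure the head axis with the same camera that measured the base.

```bash
python3 - <<'E'
from h import *
from scipy.optimize import least_squares
def circ(q,r=None):
    f=(lambda p:np.hypot(q[:,0]-p[0],q[:,1]-p[1])-(r or p[2]))
    s=least_squares(f,[.534,-.026,.035],loss="soft_l1",f_scale=.001);return s.x.round(4),round(np.abs(f(s.x)).mean(),5),len(q)
P=np.load("p4scene.npy");i=np.load("i4scene.npy");hsv=cv2.cvtColor(i,cv2.COLOR_RGB2HSV).astype(int);H,S,V=hsv[...,0],hsv[...,1],hsv[...,2]
z=P[...,2];near=(np.hypot(P[...,0]-.534,P[...,1]+.026)<.07)
o0=.3245-.105
for a,b in((.013,.03),(.03,.045),(.045,.06),(.06,.08)):
    m=near&(z>o0+a)&(z<o0+b)&(S<110)&(V>90); q=P[m]
    q=q[np.hypot(q[:,0]-.534,q[:,1]+.026)<.041]
    print("globe",a,circ(q))
m=near&(H>100)&(H<130)&(S>100)&(z>.31);q=P[m];print("button",len(q),q.mean(0),(q.min(0)+q.max(0))/2)
m=near&(H>3)&(H<18)&(S>120)&(V>120)
c,l,s,ce=cv2.connectedComponentsWithStats((m&np.isfinite(z)).astype(np.uint8))
for k in range(1,c):
    if s[k,4]>2:print("orange",ce[k].round(),s[k,4],np.median(P[l==k],0).round(4))
m=near&(z>.125)&(z<.172)&(S<110)
print("base side",circ(P[m]))
d=np.load("f0.npz");P0=d["sp"];z0=P0[...,2];S0=cv2.cvtColor(d["si"],cv2.COLOR_RGB2HSV)[...,1]
m=(z0>.13)&(z0<.17)&(S0<110)&(np.hypot(P0[...,0]-.534,P0[...,1]+.026)<.06)&(np.hypot(P0[...,0]-.534,P0[...,1]+.026)>.04)
print("base side0",circ(P0[m]))
E
```

```text
globe 0.013 (array([ 0.5324, -0.0256,  0.0383]), np.float64(0.00137), 168)
globe 0.03 (array([ 0.5315, -0.0259,  0.0366]), np.float64(0.00064), 124)
globe 0.045 (array([ 0.5303, -0.0251,  0.0376]), np.float64(0.00081), 138)
globe 0.06 (array([ 0.5322, -0.0251,  0.034 ]), np.float64(0.001), 185)
button 46 [ 0.53344214 -0.02494218  0.33606848] [ 0.53077038 -0.02531741  0.335054  ]
orange [276. 157.] 5 [ 0.5678 -0.0146  0.2455]
orange [274. 174.] 6 [ 0.5744 -0.0147  0.1811]
base side (array([ 0.5463, -0.0253,  0.0348]), np.float64(0.00579), 456)
base side0 (array([ 0.533 , -0.0275,  0.047 ]), np.float64(0.00063), 296)
```

```bash
python3 -m pendant '{"slide":[[0,-1.9,6],[0,0,10],[0,0,10],[0,0,8],[0,0,3],[0,0,0],[0,0,0],[0,0,2],[0,0,1.5],[0,0,1.5],[0,0,1],[0,0,1],[0,0,0],[0,0,0]],"twist":[0.1,0,0,0,0,0,0,0,0,0,0,0,0,0],"hand":[1,1,1,1,1,1,1,1,1,1,1,1,1,1]}'; python3 -c "
from h import *
go(.5342,-.0272,.281,106.5)"
```

```text
time_s: 16.35
position: [0.5342, -0.028, 0.4354]
orientation: [-0.143, 0.99, -0.0, 0.0]
contact_force: [-0.2, -0.2, 2.6]
grip_width: 0.354
grasp_force: 90.1
t 16.35 grasp [ 0.5343 -0.028   0.2807] yaw 106.4 tilt 0.02 F [-0.2 -0.2  2.6] j7 1.62 w 0.354 90.1
 -> twist -0.1 slide [-0.2  0.8 -0.3]
```

Contact is at grasp height 0.2807, so the head origin is 4.3 mm below the top face. That matches lugs in the gaps with the head resting on the pack. Push down.

```bash
python3 -m pendant '{"slide":[[0,0.3,0],[0,0,2],[0,0,2],[0,0,2],[0,0,1.2],[0,0,0],[0,0,0]],"twist":[0,0,0,0,0,0,0],"hand":[1,1,1,1,1,1,1]}'; python3 -c "
from h import *
go(.5342,-.0272,.2735,106.5)"
```

```text
time_s: 17.23
position: [0.5342, -0.0277, 0.4283]
orientation: [-0.143, 0.99, -0.0, 0.0]
contact_force: [-2.1, 0.4, 10.2]
grip_width: 0.352
grasp_force: 91.1
t 17.23 grasp [ 0.5343 -0.0278  0.2736] yaw 106.4 tilt 0.05 F [-2.1  0.4 10.2] j7 1.62 w 0.352 91.1
 -> twist -0.1 slide [-0.1  0.6  0.1]
```

```bash
python3 -m pendant '{"slide":[[0,0,0.4],[0,0,0],[0,0,0],[0,0,0],[0,0,0],[0,0,0],[0,0,0],[0,0,0]],"twist":[3,7,7,7,7,7,7,0],"hand":[1,1,1,1,1,1,1,1]}'; python3 -c "
from h import *
print(robot.observe()['ft_torque'])
go(.5342,-.0275,.2735,16.5)"
```

```text
time_s: 18.23
position: [0.5342, -0.0273, 0.4282]
orientation: [0.247, 0.969, 0.0, 0.001]
contact_force: [-1.3, 2.0, 14.9]
grip_width: 0.356
grasp_force: 91.6
[ 0.71684961  0.20117834 -0.07523706]
t 18.23 grasp [ 0.5345 -0.0272  0.2735] yaw 61.3 tilt 0.09 F [-1.3  2.  14.9] j7 0.99 w 0.356 91.6
 -> twist 44.8 slide [-0.2 -0.4  0. ]
```

```bash
python3 -m pendant '{"slide":[[0,0,0],[0,0,0],[0,0,0],[0,0,0],[0,0,0],[0,0,0],[0,0,0],[0,0,0],[0,0,0]],"twist":[6,7,7,7,7,7,4,0,0],"hand":[1,1,1,1,1,1,1,1,1]}'; python3 -c "
from h import *
print(robot.observe()['ft_torque'])
go(.5342,-.0275,.278,16.5)"
```

```text
time_s: 19.35
position: [0.5344, -0.0275, 0.4282]
orientation: [0.599, 0.801, 0.001, 0.001]
contact_force: [0.8, 2.8, 14.0]
grip_width: 0.358
grasp_force: 91.4
[ 0.71059448 -0.24615539 -0.04737051]
t 19.35 grasp [ 0.5347 -0.0275  0.2735] yaw 16.5 tilt 0.12 F [ 0.8  2.8 14. ] j7 0.38 w 0.358 91.4
 -> twist -0.0 slide [ 0.1 -0.5 -4.5]
```

Turned the full 90°. I'll ease up 4.5 mm and release in the notch.

```bash
python3 -m pendant '{"slide":[[0,0,-1.5],[0,0,-1.5],[0,0,-1.3],[0,0,0],[0,0,0],[0,0,0],[0,0,0],[0,0,0],[0,0,-20],[0,0,-40],[0,0,-40],[0,0,0],[0,0,0]],"twist":[0,0,0,0,0,0,0,0,0,0,0,0,0],"hand":[1,1,1,1,0,0,0,0,0,0,0,0.9,1]}'; python3 - <<'E'
from h import *
f=robot.grab_frame("scene");P=cloud(f);save(f,"s5.png",(210,60,340,190),4)
hsv=cv2.cvtColor(f["pixels"],cv2.COLOR_RGB2HSV).astype(int);H,S=hsv[...,0],hsv[...,1]
near=(np.hypot(P[...,0]-.534,P[...,1]+.026)<.07);z=P[...,2]
m=near&(H>100)&(H<130)&(S>100)&(z>.27);q=P[m];print("button",len(q),np.median(q,0),(q.min(0)+q.max(0))/2)
m=near&(z>.275)&(z<.292);r=cv2.minAreaRect((P[m][:,:2]*1000).astype(np.float32));print("block",r,np.median(P[m][:,2]))
go(.5342,-.027,.289,16.5)
E
```

```text
time_s: 20.98
position: [0.534, -0.0277, 0.5314]
orientation: [0.599, 0.801, -0.0, -0.0]
contact_force: [0.7, 0.1, -0.9]
grip_width: 0.603
grasp_force: 0.0
button 39 [ 0.53218563 -0.02718734  0.28971386] [ 0.52863752 -0.0272606   0.28679845]
block ((533.1591186523438, -26.61412811279297), (34.2021369934082, 60.22304153442383), 16.062759399414062) 0.28319439850381506
t 21.02 grasp [ 0.5339 -0.0277  0.3765] yaw 16.4 tilt 0.07 F [-0.4  0.1 -0. ] j7 0.36 w 0.514 0.0
 -> twist -0.1 slide [ 0.6  0.6 87.5]
```

View pics/s5.png

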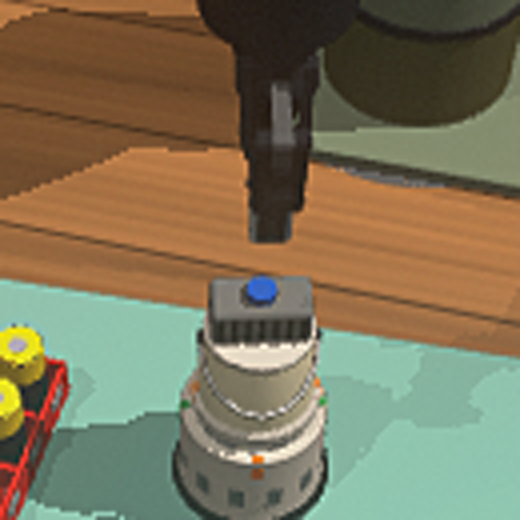

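The head is turned and sprung up. The long axis of the block is at 106°, with its top at 0.2832 (0.283 expected), the lug marks by the green ones at crop (190,385) and (320,385), and the button at (262,290). Shut the fingers and press.

```bash
python3 -m pendant '{"slide":[[0.4,0.4,0],[0,0,20],[0,0,25],[0,0,15],[0,0,5],[0,0,2],[0,0,2],[0,0,2],[0,0,1],[0,0,1],[0,0,0],[0,0,0]],"twist":[0,0,0,0,0,0,0,0,0,0,0,0],"hand":[1,1,1,1,1,1,1,1,1,1,1,1]}' 30; python3 -c "
from h import *
go(.5342,-.027,.303,16.5)"
```

```text
time_s: 22.52
position: [0.5344, -0.0273, 0.459]
orientation: [0.599, 0.801, -0.0, 0.0]
contact_force: [-0.3, 0.4, 3.3]
grip_width: 0.002
grasp_force: 1.3
t 22.52 grasp [ 0.5344 -0.0273  0.3043] yaw 16.4 tilt 0.01 F [-0.3  0.4  3.3] j7 0.37 w 0.002 1.3
 -> twist -0.1 slide [ 0.3 -0.1  1.3]
```

```bash
python3 -m pendant '{"slide":[[0,0,0.6],[0,0,0.4],[0,0,0],[0,0,0]],"twist":[0,0,0,0],"hand":[1,1,1,1]}'; python3 -c "
from h import *
go(.5342,-.027,.303,16.5)"
```

```text
time_s: 23.02
position: [0.5344, -0.0273, 0.458]
orientation: [0.599, 0.801, 0.0, 0.0]
contact_force: [-0.4, -0.4, 5.2]
grip_width: 0.003
grasp_force: 2.7
t 23.02 grasp [ 0.5345 -0.0273  0.3033] yaw 16.4 tilt 0.02 F [-0.4 -0.4  5.2] j7 0.37 w 0.003 2.7
 -> twist -0.1 slide [ 0.4 -0.2  0.3]
```

```bash
python3 -m pendant '{"slide":[[0,0,-5],[0,0,-25],[0,0,-50],[0,0,-30],[0,0,0],[0,0,0],[0,0,0]],"twist":[0,0,0,0,0,0,0],"hand":[1,1,1,1,1,1,1]}'; python3 - <<'E'
from h import *
f=robot.grab_frame("scene");P=cloud(f)
near=(np.hypot(P[...,0]-.534,P[...,1]+.026)<.07);z=P[...,2]
m=near&(z>.275)&(z<.287);r=cv2.minAreaRect((P[m][:,:2]*1000).astype(np.float32));print("block",r,np.median(P[m][:,2]))
m=near&(z>.287)&(z<.3);print("btn",m.sum(),np.median(z[m]))
print(robot.observe()["contact_force"],robot.observe()["time_s"])
print(robot.job_done())
E
```

```text
time_s: 23.9
position: [0.5344, -0.0273, 0.5671]
orientation: [0.599, 0.801, -0.001, -0.001]
contact_force: [-0.1, -0.2, -1.1]
grip_width: -0.002
grasp_force: 0.0
block ((532.4827270507812, -26.921680450439453), (34.169925689697266, 59.933265686035156), 16.832624435424805) 0.28301278621361725
btn 40 0.2895344234186717
[-0.54558686 -0.07450136 -0.30249218] 23.95
the job is handed in; nothing more can be done
None
```

I loaded the green-banded pack, locked the lamp head over it, pressed and released the power button, and handed the job in at 24 s; my last measurements show the head locked and the button back up, but the hand-in returned no verdict.

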